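Put the stainless tube fittings back in their bins and leave the black steel ones

ROBOT

A 6-joint arm with a two-finger parallel gripper is mounted at the origin on the work surface. World frame = base frame: x ahead of the robot, y to its left, z up, the work surface at z = 0. Lengths are in m, angles in rad, forces in N, time in s.
With the tool pointing down it reaches from about 0.25 to 0.725 m from the base axis. Payload 4 kg.
Tool frame: the origin (TCP) lies midway between the tips of the shut fingers; the grasp point (between the pads) lies 19 mm behind it; z points along the fingers, y is the line along which they close (so a half turn about z gives the same grasp; the last joint's range is limited). The gripper opens to 85 mm and grips with 20 to 120 N. Pads are 22 mm wide; open, the fingers measure 114 mm over their backs; the gripper's body (76 mm by 85 mm) begins 54 mm behind the grasp point. The pads swing forward as they close: fully open they stand 13 mm farther back than shut.
Start: joints at [1.338, 0.241, 0.005, 1.335, 0, 1.571], TCP at [0.115, 0.487, 0.231] pointing down, gripper open.
Joint ranges: [-2.72, 2.72], [-1.05, 1.87], [-1.09, 1.28], [-1.99, 2.15], [-1.42, 1.44], [-3.14, 3.14]. Speed limits (rad/s): [2.79, 2.79, 3.14, 3.14, 3.14, 3.14].

INTERFACE

Orientations are given as a unit quaternion [x, y, z, w].
In Python, from workcell import get_obs, camera, job_done, silhouettes gives the robot as it stands. The module is installed in compiled form; this text tells all that it offers.
- The arm moves only by the tool drive_tool, never from a script. Its argument "increments" is a list of rows, each a list of 3 entries, a list of its own where there are three numbers: the shift along the world's x, y, z in mm, then the turn, a rotation vector about the world's x, y, z in degrees, then the opening, from 0 (shut) to 1 (fully open). A call has 1 to 8 rows; each row shifts and turns the commanded pose from where the row before left it; what a row does not reach is not made up. A row lasts 1/12 s, in which the tool goes at most 41.7 mm and 7.16 degrees, less where a joint would pass 70% of its speed; a pose out of reach is approached as far as the arm can. A call is refused whole if a number of a shift passes 41.7 or a number of a turn 7.16, either way. A call with a gripper value outside its range is refused whole. The fingers move at their own pace and stop on an object; the grip force is fixed at half the most. Time passes only in rows, so rows that do not move let the fingers close. It gives the time, the measured TCP pose, the force, the opening and the grip force at its end, in the units of the state.
- get_obs(): the state, without advancing time (a new reading comes with each control period).
- camera(name): name is "side" or "top"; returns a dict with "image" (384x512x3 uint8, red, green, blue), "K" (3x3 intrinsics, pixels), "k1" (the pictures are not rectified: a ray, as slopes to the right and down, at radius r is drawn at 1 + k1 r^2 times it, then the intrinsics apply), "view" (4x4, takes a point from world to camera coordinates). Camera axes: x right, y down, z forward; pixel columns grow to the right and rows downward; lengths in m; the calibration is good to about 2 mm. A picture is of the moment at which its call begins. There is no depth.
- job_done(): hands the job in; it is judged then, once.
Trained networks look in a picture, given as the dict that the camera call returned (one of the last four; its "shot" number tells which), for a name from the list of things; names that differ only in an ending like _2 or _b are one class to them, and where a whole thing is asked for, a point or a joint stands for the part that bears it (a point fixed in the world has none). Each returns a list of dicts, best first, with "conf" (0 to 1); they miss things now and then, are a little off and sometimes report something else, mostly with a low value. They report only what shows in the picture. A call takes as long as a camera call.
- silhouettes(query, picture): "region" (384x512 bool, what is visible of it) and "bbox" ([left, top, right, bottom] in pixels, round what is visible of it).
The state is a dict: "clock": time; "joint_pos": joint angles; "joint_vel": joint speeds; "tau": joint torques, N m; "eef_pos": TCP position; "tool_rot": TCP orientation; "ft_force": force on the tool from outside, world axes, zero at the start; "ft_torque": the same for the moment, N m; "grip_width": finger opening in m; "grasp_force": force on a finger pad.
Only numpy, scipy, OpenCV 4.12 (cv2) and the standard library are available. Lean on these libraries where they do the work, as an engineer would, in place of code of your own. Each camera call takes 0.05 s, during which the arm holds its last target. There are 200 camera calls.

TASK

Clear the loose stainless tube fittings off the welding bench into the tray of blue bins: the elbow, the reducer, the clamp ferrule and the end cap each go into the bin that already holds its own kind, down on the bin floor beside the stock, the elbow flat and the others standing the same way up as on the bench. Leave the two black mild-steel fittings where they are; they must not get in with the stainless.

Things in the scene. Friction and masses are not known exactly. Their poses are not given: they have to be found in the camera images.
- elbow: Bright stainless 90 degree tube elbow lying flat: round tube 28 mm thick, bent on a 42 mm centreline radius, open ends. Origin: underside, below the centreline at the middle of the bend, where fingers closing along x grip the 28 mm tube. +x points level to the outside of the bend along its line of symmetry; the ends are centred at x = -12, y = +30 and -30 mm; z up. 70 g.
- reducer: Bright stainless tube reducer standing on its wide end, 64 mm tall: 40 mm in diameter from 0 to 14 mm, tapering to 28 mm at 40 mm, then a straight open neck of 28 mm up to 64 mm, best gripped there. Origin: centre of the underside; z up; round, so its yaw means nothing. About 85 g.
- ferrule: Bright stainless clamp ferrule standing on its flange: flange 50.5 mm in diameter from 0 to 3 mm, its bevelled back up to 7.5 mm, then an open tube neck of 28 mm diameter up to 32 mm, gripped there. Origin: centre of the underside; z up; round, so its yaw means nothing. About 95 g.
- cap: Bright stainless tube end cap standing on its rim, closed dome up: straight skirt 40 mm in diameter up to 23 mm, shallow dome up to 34 mm; grip it by the skirt. Origin: centre of the underside; z up; round, so its yaw means nothing. About 65 g.
- black_elbow: To be left. Black mild-steel 90 degree tube elbow lying flat: round tube 28 mm thick, bent on a 42 mm centreline radius, open ends. Origin: underside, below the centreline at the middle of the bend, where fingers closing along x grip the 28 mm tube. +x points level to the outside of the bend along its line of symmetry; the ends are centred at x = -12, y = +30 and -30 mm; z up.
- black_reducer: Look-alike, to be left where it stands: black mild-steel tube reducer standing on its wide end, 64 mm tall: 40 mm in diameter from 0 to 14 mm, tapering to 28 mm at 40 mm, then a straight open neck of 28 mm up to 64 mm, best gripped there. Origin: centre of the underside; z up; round, so its yaw means nothing.
- bin_elbow: Blue open bin (fixed), one of four in a row in a low tray, holding two bright elbows stacked flat. Outside 156 (x) by 110 (y) by 33 mm, walls and floor 3 mm. Origin: centre of underside; z up. The stock is fixed at the +x end (away from the robot), in x above 29 mm, up to z = 59 mm; the floor from there to x = -75 mm is free, y = -52 to 52: its middle is near x = -28, y = 0.
- bin_reducer: Blue open bin (fixed), one of four in a row in a low tray, holding two bright reducers. Outside 156 (x) by 110 (y) by 33 mm, walls and floor 3 mm. Origin: centre of underside; z up. The stock is fixed at the +x end (away from the robot), in x above 31 mm, up to z = 67 mm; the floor from there to x = -75 mm is free, y = -52 to 52: its middle is near x = -28, y = 0.
- bin_ferrule: Blue open bin (fixed), one of four in a row in a low tray, holding two bright clamp ferrules. Outside 156 (x) by 110 (y) by 33 mm, walls and floor 3 mm. Origin: centre of underside; z up. The stock is fixed at the +x end (away from the robot), in x above 21 mm, up to z = 35 mm; the floor from there to x = -75 mm is free, y = -52 to 52: its middle is near x = -28, y = 0.
- bin_cap: Blue open bin (fixed), one of four in a row in a low tray, holding two bright domed end caps. Outside 156 (x) by 110 (y) by 33 mm, walls and floor 3 mm. Origin: centre of underside; z up. The stock is fixed at the +x end (away from the robot), in x above 29 mm, up to z = 37 mm; the floor from there to x = -75 mm is free, y = -52 to 52: its middle is near x = -28, y = 0.

How it is judged:
At the end, for the whole second after the job is handed in: Each stainless fitting rests still on the floor of its own kind's bin (origin within 73 mm along x, 50 mm along y of the bin's; underside -2 to 9 mm above the bin's underside), way up as on the bench within 0.12 rad. Both black fittings within 20 mm of where they were (x of elbow in the frame of bin_elbow between -0.073 and 0.073 m and y of elbow in the frame of bin_elbow between -0.05 and 0.05 m and z of elbow in the frame of bin_elbow between -0.002 and 0.009 m and angle between each of elbow, reducer, ferrule, cap's own z axis and vertical below 0.12 rad and linear speed of each of elbow, reducer, ferrule, cap below 0.01 m/s and x of reducer in the frame of bin_reducer between -0.073 and 0.073 m and y of reducer in the frame of bin_reducer between -0.05 and 0.05 m and z of reducer in the frame of bin_reducer between -0.002 and 0.009 m and x of ferrule in the frame of bin_ferrule between -0.073 and 0.073 m and y of ferrule in the frame of bin_ferrule between -0.05 and 0.05 m and z of ferrule in the frame of bin_ferrule between -0.002 and 0.009 m and x of cap in the frame of bin_cap between -0.073 and 0.073 m and y of cap in the frame of bin_cap between -0.05 and 0.05 m and z of cap in the frame of bin_cap between -0.002 and 0.009 m and distance of each of black_elbow, black_reducer from where it was at the start of the episode below 0.02 m); the robot touches nothing.
It fails at once if the black mild-steel elbow is moved more than 20 mm from where it lay (distance of black_elbow from where it was at the start of the episode above 0.02 m).
It fails at once if the black mild-steel reducer is moved more than 20 mm from where it lay (distance of black_reducer from where it was at the start of the episode above 0.02 m).
It also fails if it takes over 102 s, if anything falls off the work surface, if the arm or the gripper's body presses on something with over 40 N, if the wrist force passes 120 N, or if a joint passes its speed limit or range.

## Working session

There is one attempt and no reset: what is moved stays moved. The work goes in short steps, Python scripts to look and compute and a tool call to move; the robot and the scene stay as the last step left them, time stands still between calls to the robot, and variables do not carry over. Pictures are saved under pics/ and viewed, at most 14 in all, crops included, and the job is handed in when it is done.

Besides the shell and the picture viewer there is one more tool, called after ">>>" as name(argument=value, ...) on one line, values as JSON. drive_tool: Moves the arm, as the interface text tells. Its arguments: {"type":"object","properties":{"increments":{"type":"array"}},"required":["increments"]}

```bash
mkdir -p pics; cat > h.py <<'E'
import numpy as np, cv2
from workcell import *
def px(c,P):
    P=np.atleast_2d(np.array(P,float)); V=np.array(c["view"])
    q=P@V[:3,:3].T+V[:3,3]; s=q[:,:2]/q[:,2:]
    s=s*(1+c["k1"]*(s**2).sum(1,keepdims=True))
    K=np.array(c["K"]); return s@K[:2,:2].T+K[:2,2]
def ray(c,uv):
    K=np.array(c["K"]); d=(np.array(uv,float)-K[:2,2])/np.array([K[0,0],K[1,1]]); s=d.copy()
    for _ in range(20): s=d/(1+c["k1"]*(s@s))
    V=np.array(c["view"]);R=V[:3,:3]; r=R.T@np.array([s[0],s[1],1]); return -R.T@V[:3,3], r/np.linalg.norm(r)
def atz(c,uv,z):
    o,r=ray(c,uv); return o+r*(z-o[2])/r[2]
def tri(c1,u1,c2,u2):
    o1,r1=ray(c1,u1);o2,r2=ray(c2,u2)
    t=np.linalg.lstsq(np.c_[r1,-r2],o2-o1,rcond=None)[0]
    a=o1+t[0]*r1;b=o2+t[1]*r2; return (a+b)/2, np.linalg.norm(a-b)
E
python3 - <<'E'
from h import *
np.set_printoptions(precision=3,suppress=True)
o=get_obs(); print(o)
for n in("top","side"):
    c=camera(n); cv2.imwrite(f"pics/{n}0.png",c["image"][:,:,::-1]); print(n,c["K"],c["k1"],c["view"])
    for q in "elbow reducer ferrule cap black_elbow black_reducer bin_elbow bin_reducer bin_ferrule bin_cap".split():
        print(q,[(round(s["conf"],2),[int(v) for v in s["bbox"]],int(s["region"].sum())) for s in silhouettes(q,c)][:4])
E
```

```text
{'clock': 0.0, 'joint_pos': array([1.338, 0.241, 0.004, 1.335, 0.   , 1.571]), 'joint_vel': array([ 0.001, -0.001,  0.001,  0.002,  0.001, -0.   ]), 'tau': array([ -0.001, -37.232,  25.241,   0.017,  -0.   ,   0.   ]), 'eef_pos': array([0.115, 0.486, 0.23 ]), 'tool_rot': array([ 0.116,  0.993, -0.001, -0.   ]), 'ft_force': array([-0.544,  0.959,  0.285]), 'ft_torque': array([ 0.038,  0.033, -0.017]), 'grasp_force': 0.0, 'grip_width': 0.08585055205947512}
top [[439.048   0.    257.569]
 [  0.    439.048 192.69 ]
 [  0.      0.      1.   ]] -0.06699887171900566 [[-0.02  -1.    -0.002  0.017]
 [-0.972  0.02  -0.234  0.551]
 [ 0.234 -0.003 -0.972  1.031]
 [ 0.     0.     0.     1.   ]]
elbow [(0.66, [273, 228, 295, 244], 270)]
reducer [(0.61, [93, 198, 115, 217], 250)]
ferrule [(0.53, [345, 246, 365, 265], 292)]
cap [(0.75, [160, 245, 180, 258], 225)]
black_elbow [(0.77, [400, 194, 428, 208], 290)]
black_reducer [(0.76, [218, 233, 232, 247], 204)]
bin_elbow [(0.88, [296, 124, 340, 181], 2422), (0.72, [211, 125, 255, 189], 2444)]
bin_reducer [(0.84, [253, 125, 296, 182], 2376)]
bin_ferrule [(0.61, [213, 127, 252, 188], 2379)]
bin_cap [(0.62, [168, 124, 212, 187], 2522)]
side [[419.652   0.    261.335]
 [  0.    419.652 189.791]
 [  0.      0.      1.   ]] -0.017817847584115 [[ 0.935 -0.356  0.006 -0.497]
 [-0.268 -0.714 -0.647  0.181]
 [ 0.235  0.603 -0.763  1.026]
 [ 0.     0.     0.     1.   ]]
elbow [(0.55, [230, 213, 248, 242], 305)]
reducer [(0.79, [208, 94, 222, 117], 218), (0.71, [189, 148, 203, 163], 160)]
ferrule [(0.77, [235, 284, 256, 308], 370), (0.3, [296, 200, 370, 254], 2496)]
cap [(0.69, [189, 144, 203, 161], 150)]
black_elbow [(0.8, [318, 322, 338, 356], 418)]
black_reducer [(0.84, [212, 170, 224, 195], 267)]
bin_elbow [(0.6, [296, 201, 372, 253], 2610)]
bin_reducer [(0.6, [279, 170, 345, 218], 1914)]
bin_ferrule [(0.82, [259, 148, 331, 188], 1614)]
bin_cap [(0.7, [251, 122, 311, 161], 1388)]
```

View pics/top0.png

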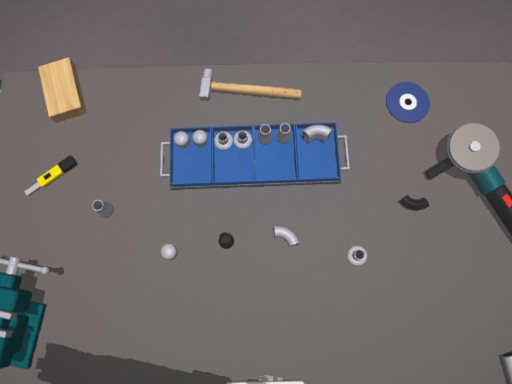

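View pics/side0.png

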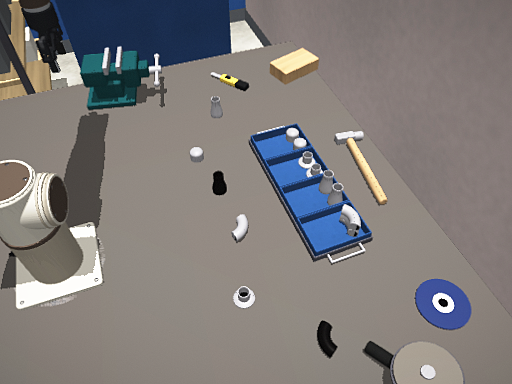

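The top view shows the cap (169,251), reducer (103,208), elbow (286,236) and ferrule (357,255). The black reducer is at (226,240) and the black elbow at (415,202). The bins run left to right: cap, ferrule, reducer, elbow. The side view confirms all of this. Next I'll fit models to the silhouettes in both views.

```bash
cat > fit.py <<'E'
from h import *
from scipy.optimize import minimize
S=6
PR=dict(reducer=[(20,0),(20,14),(14,40),(14,64)],ferrule=[(25.2,0),(25.2,3),(14,7.5),(14,32)],cap=[(20,0),(20,23),(15,31),(5,34)])
PR['black_reducer']=PR['reducer']
a=np.linspace(0,2*np.pi,32,endpoint=False)
def rings(n):
    if 'elbow' in n:
        out=[]
        for t in np.radians(np.linspace(-45,45,13)):
            e=np.array([np.cos(t),np.sin(t),0]); 
            out.append(np.array([-42,0,14])+np.outer(42+14*np.cos(a),e)+np.outer(14*np.sin(a),[0,0,1]))
        return out
    if 'bin' in n: return [np.array([[x,y,z] for x in(-78,78) for y in(-55,55)],float) for z in(0,33)]
    return [np.c_[r*np.cos(a),r*np.sin(a),0*a+z] for r,z in PR[n]]
def mask(c,n,x,y,z,w):
    m=np.zeros((384*S//2,512*S//2),np.uint8); R=np.array([[np.cos(w),-np.sin(w),0],[np.sin(w),np.cos(w),0],[0,0,1]])
    P=[px(c,(r@R.T+[x,y,z])/1000)*S/2+S/4 for r in rings(n)]
    for p,q in zip(P,P[1:]): cv2.fillConvexPoly(m,np.round(cv2.convexHull(np.vstack([p,q]).astype(np.float32))).astype(np.int32),1)
    return m
def near(n,c,uv):
    s=[s for s in silhouettes(n,c)]
    s.sort(key=lambda s:np.hypot((s['bbox'][0]+s['bbox'][2])/2-uv[0],(s['bbox'][1]+s['bbox'][3])/2-uv[1])); return s[0]
def fit(n,cs,regs,x0,yaw=False):
    T=[cv2.resize(r.astype(np.float32),None,fx=S/2,fy=S/2,interpolation=cv2.INTER_LINEAR)>.5 for r in regs]
    def cost(p):
        v=0
        for c,t in zip(cs,T):
            m=mask(c,n,p[0],p[1],p[2],p[3]/50 if yaw else 0)>0; v+=1-(m&t).sum()/(m|t).sum()
        return v
    best=None
    for y in (np.linspace(-np.pi,np.pi,8,endpoint=False)*50 if yaw==1 else [0]):
        s=np.array([*x0,y]) if yaw else np.array(x0)
        sim=np.vstack([s]+[s+12*e for e in np.eye(len(s))])
        r=minimize(cost,s,method='Nelder-Mead',options=dict(initial_simplex=sim,xatol=.2,fatol=1e-4,maxiter=250))
        if best is None or r.fun<best.fun: best=r
    return best
E
python3 - <<'E'
from fit import *
np.set_printoptions(precision=1,suppress=True)
A=camera('top');B=camera('side')
C={'elbow':((286,236),(240,228)),'reducer':((103,208),(216,106)),'ferrule':((357,255),(245,296)),'cap':((169,251),(197,154)),
'black_reducer':((226,240),(219,183)),'black_elbow':((415,202),(327,339)),'bin_cap':((190,156),(281,142)),'bin_ferrule':((232,156),(295,168)),'bin_reducer':((274,154),(312,194)),'bin_elbow':((318,153),(334,227))}
for n,(u,v) in C.items():
    s=near(n,A,u);t=near(n,B,v)
    p,e=tri(A,u,B,v)
    f=fit(n,[A,B],[s['region'],t['region']],[p[0]*1000,p[1]*1000,0],1 if 'elbow' in n and 'bin' not in n else 2 if 'bin' in n else False)
    x=f.x.copy()
    print(n,'tri',p*1000,'gap',round(e*1000,1),'fit',x[:3],'yaw',round(np.degrees(x[3]/50),1) if len(x)>3 else '', 'cost',round(f.fun,2))
E
```

```text
elbow tri [447.9 -65.1  14.7] gap 0.2 fit [452.2 -66.2   3. ] yaw -36.6 cost 0.26
reducer tri [525.9 401.8  39.5] gap 1.3 fit [528.2 405.9   2.9] yaw  cost 0.24
ferrule tri [ 396.9 -245.3    8.7] gap 1.8 fit [ 394.4 -244.9    3.8] yaw  cost 0.27
cap tri [415.  233.5  16. ] gap 0.5 fit [413.8 235.    1.8] yaw  cost 0.17
black_reducer tri [439.1  87.2  31.2] gap 0.7 fit [441.4  90.4   0.4] yaw  cost 0.24
black_elbow tri [ 527.8 -405.3   18.8] gap 2.1 fit [ 524.8 -400.9   -1.6] yaw 168.0 cost 0.23
bin_cap tri [663.9 181.8  28.3] gap 0.7 fit [667.6 183.9   2.6] yaw 1.1 cost 0.31
bin_ferrule tri [662.   71.   24.9] gap 0.3 fit [666.5  70.1   7.9] yaw 1.3 cost 0.25
bin_reducer tri [662.6 -39.9  32.8] gap 0.3 fit [670.2 -41.6   5.8] yaw 0.8 cost 0.24
bin_elbow tri [ 666.6 -156.8   30.4] gap 4.8 fit [ 608.4 -168.2   97.1] yaw 70.6 cost 1.71
```

>>> drive_tool(increments=[[[38, -7.5, 0], [0, 0, 2], 1], [[38, -7.5, 0], [0, 0, 2], 1], [[38, -7.5, 0], [0, 0, 2], 1], [[38, -7.5, 0], [0, 0, 2], 1], [[38, -7.5, 0], [0, 0, 2], 1], [[38, -7.5, 0], [0, 0, 2], 1], [[38, -7.5, 0], [0, 0, 2], 1], [[38, -7.5, 0], [0, 0, 0.3], 1]])

```text
clock: 2.87
eef_pos: [0.4212, 0.4258, 0.2314]
tool_rot: [-0.009, 1.0, 0.0, 0.0]
ft_force: [-0.1, 2.0, -0.6]
grip_width: 0.0852
grasp_force: 0.0
```

>>> drive_tool(increments=[[[35, -7.5, -15], [0, 0, 0], 1], [[35, -7.5, -15], [0, 0, 0], 1], [[35, -7, -15], [0, 0, 0], 1], [[0, 0, -20], [0, 0, 0], 1], [[0, 0, -20], [0, 0, 0], 1], [[0, 0, 0], [0, 0, 0], 1], [[0, 0, 0], [0, 0, 0], 1]])

```text
clock: 3.45
eef_pos: [0.5235, 0.4037, 0.1447]
tool_rot: [-0.008, 1.0, -0.001, -0.002]
ft_force: [0.7, -0.4, 0.8]
grip_width: 0.085
grasp_force: 0.0
```

```bash
python3 - <<'E'
from h import *
A=camera('top');B=camera('side')
a=cv2.resize(A['image'][115:200,155:355],None,fx=4,fy=4,interpolation=cv2.INTER_CUBIC)[:,:800]
b=cv2.resize(B['image'][110:270,235:390],None,fx=3.6,fy=3.6,interpolation=cv2.INTER_CUBIC)
cv2.imwrite('pics/t1.png',a[:,:,::-1]);cv2.imwrite('pics/s1.png',b[:,:,::-1])
E
```

```text
(no output)
```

View pics/t1.png

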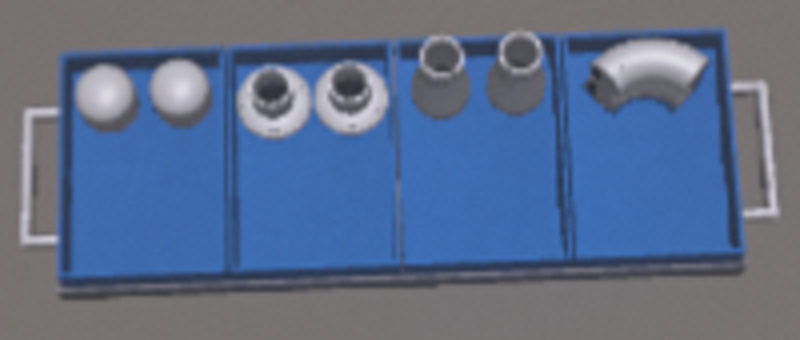

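View pics/s1.png

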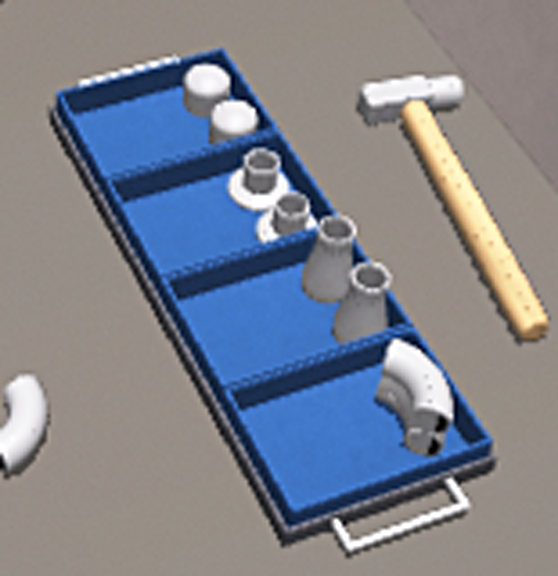

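The top crop shows the tray rim corners at about (60,272), (742,262), (62,53) and (722,32). The side crop shows the same corners at (58,95), (287,522), (222,52) and (493,445). The tray is intact, with stock at the far end.

```bash
python3 - <<'E'
from fit import *
np.set_printoptions(precision=1,suppress=True)
A=camera('top');B=camera('side')
T=[(60,272),(742,262),(62,53),(722,32)];Sd=[(58,95),(287,522),(222,52),(493,445)]
P=[]
for t,s in zip(T,Sd):
    p,e=tri(A,(t[0]/4+154.6,t[1]/4+114.6),B,(s[0]/3.6+234.6,s[1]/3.6+109.6)); P.append(p*1000);print(P[-1],e*1000)
P=np.array(P);m=P.mean(0);e=(P[0]+P[2]-P[1]-P[3])/2;L=np.linalg.norm(e);print(m,L,np.degrees(np.arctan2(-e[0],e[1])))
u=e/L
for k,n in zip((1.5,.5,-.5,-1.5),('cap','ferrule','reducer','elbow')):
    c=m+u*k*L/4; print(n,c,'free',c+28*np.array([-u[1],u[0],0]))
E
```

```text
[587.7 232.9  34.7] 4.806786178221116
[ 589.3 -210.7   26.5] 1.2111188534474988
[740.3 236.2  33.5] 3.694730901283203
[ 749.1 -207.1   30.4] 0.20612428640510128
[666.6  12.8  31.3] 443.47919608181496 0.6685734570734899
cap [664.6 179.1  33.4] free [636.7 178.8  33.4]
ferrule [665.9  68.2  32. ] free [637.9  67.9  32. ]
reducer [667.2 -42.6  30.6] free [639.2 -43.   30.6]
elbow [ 668.5 -153.5   29.1] free [ 640.5 -153.8   29.1]
```

>>> drive_tool(increments=[[[4, 1, -35], [0, 0, 0], 1], [[0, 0, -35], [0, 0, 0], 1], [[0, 0, -20], [0, 0, 0], 1], [[0, 0, -15], [0, 0, 0], 1], [[0, 0, 0], [0, 0, 0], 1]])

```text
clock: 4.07
eef_pos: [0.5262, 0.4045, 0.0385]
tool_rot: [-0.009, 1.0, -0.002, -0.002]
ft_force: [-0.2, -0.9, 0.4]
grip_width: 0.0853
grasp_force: 0.0
```

>>> drive_tool(increments=[[[0, 0, 0], [0, 0, 0], 0], [[0, 0, 0], [0, 0, 0], 0], [[0, 0, 0], [0, 0, 0], 0], [[0, 0, 0], [0, 0, 0], 0], [[0, 0, 0], [0, 0, 0], 0], [[0, 0, 0], [0, 0, 0], 0], [[0, 0, 0], [0, 0, 0], 0], [[0, 0, 0], [0, 0, 0], 0]])

```text
clock: 4.73
eef_pos: [0.5293, 0.4064, 0.0431]
tool_rot: [-0.008, 1.0, 0.001, 0.001]
ft_force: [-0.9, 1.0, 6.4]
grip_width: 0.026
grasp_force: 58.2
```

>>> drive_tool(increments=[[[0, 0, 10], [0, 0, 0], 0], [[0, 0, 25], [0, 0, 0], 0], [[0, 0, 35], [0, 0, 0], 0], [[0, -10, 30], [0, 0, 0], 0], [[9, -37, 0], [0, 0, 0], 0], [[9, -37, 0], [0, 0, 0], 0], [[9, -37, 0], [0, 0, 0], 0], [[9, -37, 0], [0, 0, 0], 0]])

```text
clock: 5.4
eef_pos: [0.564, 0.2459, 0.1416]
tool_rot: [-0.009, 1.0, -0.0, -0.0]
ft_force: [0.5, -0.2, -1.2]
grip_width: 0.0261
grasp_force: 58.8
```

>>> drive_tool(increments=[[[9, -37, 0], [0, 0, 0], 0], [[9, -37, 0], [0, 0, 0], 0], [[9, -37, 0], [0, 0, 0], 0], [[9, -37, 0], [0, 0, 0], 0], [[9, -37, 0], [0, 0, 0], 0], [[9, -37, 0], [0, 0, 0], 0], [[9, -37, 0], [0, 0, 0], 0], [[9, -34, 0], [0, 0, 0], 0]])

```text
clock: 6.07
eef_pos: [0.6359, -0.0479, 0.1413]
tool_rot: [-0.008, 1.0, -0.0, -0.001]
ft_force: [0.6, 0.2, -0.8]
grip_width: 0.0264
grasp_force: 58.8
```

>>> drive_tool(increments=[[[0, 0, 0], [0, 0, 0], 0], [[0, 0, 0], [0, 0, 0], 0]])

```text
clock: 6.23
eef_pos: [0.636, -0.0481, 0.1409]
tool_rot: [-0.006, 1.0, 0.0, -0.001]
ft_force: [-0.0, 0.7, -0.9]
grip_width: 0.0259
grasp_force: 58.9
```

>>> drive_tool(increments=[[[0, 2, -35], [0, 0, 0], 0], [[0, 2, -30], [0, 0, 0], 0], [[0, 0, -18], [0, 0, 0], 0], [[0, 0, -8], [0, 0, 0], 0], [[0, 0, 0], [0, 0, 0], 0]])

```text
clock: 6.65
eef_pos: [0.6349, -0.0394, 0.0495]
tool_rot: [-0.01, 1.0, 0.001, -0.002]
ft_force: [0.3, 0.1, -0.4]
grip_width: 0.0257
grasp_force: 59.3
```

>>> drive_tool(increments=[[[0, 0, -2], [0, 0, 0], 0], [[0, 0, 0], [0, 0, 0], 0], [[0, 0, 0], [0, 0, 0], 0]])

```text
clock: 6.9
eef_pos: [0.6366, -0.041, 0.0488]
tool_rot: [-0.009, 1.0, -0.0, 0.0]
ft_force: [1.0, -0.1, 0.3]
grip_width: 0.026
grasp_force: 59.2
```

>>> drive_tool(increments=[[[0, 0, -2], [0, 0, 0], 0], [[0, 0, 0], [0, 0, 0], 0], [[0, 0, -2], [0, 0, 0], 0], [[0, 0, 0], [0, 0, 0], 0], [[0, 0, 0], [0, 0, 0], 0]])

```text
clock: 7.32
eef_pos: [0.6375, -0.0411, 0.048]
tool_rot: [-0.008, 1.0, 0.0, 0.002]
ft_force: [-4.5, 1.8, 12.8]
grip_width: 0.0262
grasp_force: 60.7
```

Contact is felt at the bin floor, so I'll release and lift, then move to the cap at (414,235).

>>> drive_tool(increments=[[[0, 0, 1], [0, 0, 0], 0.6], [[0, 0, 0], [0, 0, 0], 0.6], [[0, 0, 0], [0, 0, 0], 0.6], [[0, 0, 5], [0, 0, 0], 0.6], [[0, 0, 20], [0, 0, 0], 0.6], [[0, 0, 35], [0, 0, 0], 0.6], [[0, 0, 35], [0, 0, 0], 0.6], [[0, 0, 10], [0, 0, 0], 1]])

```text
clock: 7.98
eef_pos: [0.6393, -0.0418, 0.1565]
tool_rot: [-0.008, 1.0, -0.0, 0.004]
ft_force: [1.1, 0.5, 0.6]
grip_width: 0.062
grasp_force: 0.0
```

>>> drive_tool(increments=[[[-25, 32, 0], [0, 0, 0], 1], [[-25, 32, 0], [0, 0, 0], 1], [[-25, 32, 0], [0, 0, 0], 1], [[-25, 32, 0], [0, 0, 0], 1], [[-25, 32, 0], [0, 0, 0], 1], [[-25, 32, 0], [0, 0, 0], 1], [[-25, 32, 0], [0, 0, 0], 1], [[-25, 32, 0], [0, 0, 0], 1]])

```text
clock: 8.65
eef_pos: [0.4349, 0.2156, 0.1504]
tool_rot: [-0.008, 1.0, 0.0, 0.0]
ft_force: [1.3, -0.0, 0.8]
grip_width: 0.0852
grasp_force: 0.0
```

>>> drive_tool(increments=[[[-23, 20, -15], [0, 0, 0], 1], [[0, 0, -30], [0, 0, 0], 1], [[0, 0, 0], [0, 0, 0], 1], [[0, 0, 0], [0, 0, 0], 1]])

```text
clock: 8.98
eef_pos: [0.4119, 0.2339, 0.1044]
tool_rot: [-0.009, 1.0, -0.001, -0.002]
ft_force: [0.8, 0.6, -0.1]
grip_width: 0.0856
grasp_force: 0.0
```

```bash
python3 - <<'E'
from fit import *
np.set_printoptions(precision=1,suppress=True)
A=camera('top');B=camera('side');print(get_obs()['eef_pos']*1000)
for q in ('cap','reducer','ferrule','elbow'): 
  for c in (A,B): print(q,[(round(s['conf'],2),s['bbox']) for s in silhouettes(q,c)])
cv2.imwrite('pics/s2.png',cv2.resize(B['image'][80:330,130:400],None,fx=2.3,fy=2.3)[:,:,::-1])
E
```

```text
[414.5 234.4 106.3]
cap [(0.49, [163.1, 251.6, 177.4, 256.8])]
cap [(0.69, [296.6, 201.4, 370.4, 255.6]), (0.45, [189.0, 144.6, 204.3, 164.3])]
reducer [(0.74, [267.4, 155.1, 283.2, 174.0])]
reducer [(0.65, [294.4, 181.0, 309.5, 210.0])]
ferrule [(0.52, [344.5, 245.0, 365.8, 267.9])]
ferrule [(0.57, [237.2, 289.3, 255.5, 309.0]), (0.28, [297.6, 201.0, 370.8, 257.0])]
elbow [(0.78, [272.9, 230.1, 297.3, 243.1])]
elbow [(0.69, [229.4, 214.9, 248.9, 243.0])]
```

View pics/s2.png

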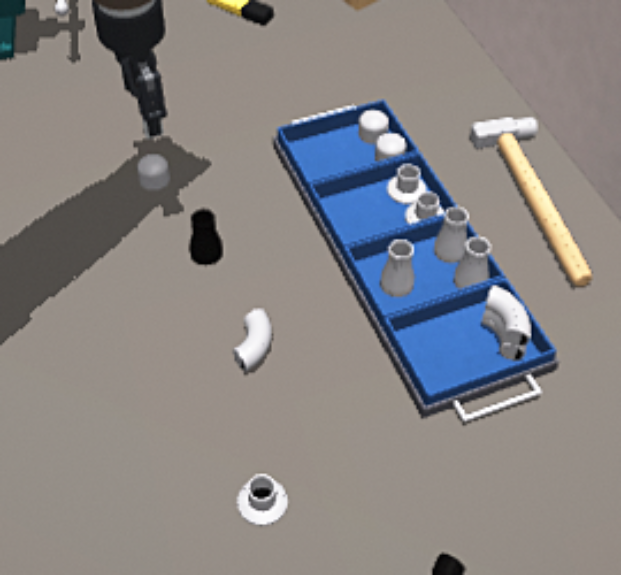

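The reducer is standing in its bin and the cap is below the gripper. I'll descend and grip it.

>>> drive_tool(increments=[[[0, 0, -35], [0, 0, 0], 1], [[0, 0, -35], [0, 0, 0], 1], [[0, 0, -20], [0, 0, 0], 1], [[0, 0, -10], [0, 0, 0], 1], [[0, 0, 0], [0, 0, 0], 0], [[0, 0, 0], [0, 0, 0], 0], [[0, 0, 0], [0, 0, 0], 0], [[0, 0, 0], [0, 0, 0], 0]])

```text
clock: 10.15
eef_pos: [0.4145, 0.2352, 0.0066]
tool_rot: [-0.008, 1.0, 0.001, 0.001]
ft_force: [-0.0, -0.3, 7.6]
grip_width: 0.0389
grasp_force: 8.9
```

>>> drive_tool(increments=[[[0, 0, 0], [0, 0, 0], 0], [[0, 0, 0], [0, 0, 0], 0], [[0, 0, 0], [0, 0, 0], 0]])

```text
clock: 10.4
eef_pos: [0.4148, 0.2353, 0.007]
tool_rot: [-0.008, 1.0, 0.001, 0.002]
ft_force: [-0.0, -0.7, 6.0]
grip_width: 0.0368
grasp_force: 60.5
```

>>> drive_tool(increments=[[[0, 0, 10], [0, 0, 0], 0], [[0, 0, 30], [0, 0, 0], 0], [[0, 0, 40], [0, 0, 0], 0], [[37, -9, 0], [0, 0, 0], 0], [[37, -9, 0], [0, 0, 0], 0], [[37, -9, 0], [0, 0, 0], 0], [[37, -9, 0], [0, 0, 0], 0], [[37, -9, 0], [0, 0, 0], 0]])

```text
clock: 11.07
eef_pos: [0.6, 0.189, 0.0861]
tool_rot: [-0.008, 1.0, 0.0, 0.001]
ft_force: [-0.1, 0.4, -1.0]
grip_width: 0.0371
grasp_force: 60.3
```

>>> drive_tool(increments=[[[37, -9, 0], [0, 0, 0], 0], [[0, 0, 0], [0, 0, 0], 0], [[0, 0, -35], [0, 0, 0], 0], [[0, 0, -25], [0, 0, 0], 0], [[0, 0, -10], [0, 0, 0], 0], [[0, 0, -3], [0, 0, 0], 0], [[0, 0, 0], [0, 0, 0], 0], [[0, 0, 0], [0, 0, 0], 0]])

```text
clock: 11.73
eef_pos: [0.6353, 0.1807, 0.0131]
tool_rot: [-0.008, 1.0, 0.0, 0.0]
ft_force: [0.1, 0.3, 0.4]
grip_width: 0.037
grasp_force: 61.8
```

Next I lower gently to contact, release, lift, and head for the elbow.

>>> drive_tool(increments=[[[0, 0, -2], [0, 0, 0], 0], [[0, 0, 0], [0, 0, 0], 0], [[0, 0, -1.5], [0, 0, 0], 0], [[0, 0, 0], [0, 0, 0], 0], [[0, 0, 0], [0, 0, 0], 0]])

```text
clock: 12.15
eef_pos: [0.6358, 0.1808, 0.0125]
tool_rot: [-0.009, 1.0, 0.0, 0.001]
ft_force: [-5.5, -0.7, 13.0]
grip_width: 0.0372
grasp_force: 63.4
```

>>> drive_tool(increments=[[[0, 0, 1], [0, 0, 0], 0.68], [[0, 0, 0], [0, 0, 0], 0.68], [[0, 0, 0], [0, 0, 0], 0.68], [[0, 0, 5], [0, 0, 0], 0.68], [[0, 0, 25], [0, 0, 0], 0.68], [[0, 0, 35], [0, 0, 0], 0.68], [[0, 0, 38], [0, 0, 0], 0.68], [[0, 0, 0], [0, 0, 0], 1]])

```text
clock: 12.82
eef_pos: [0.6402, 0.1819, 0.1219]
tool_rot: [-0.008, 1.0, 0.002, 0.007]
ft_force: [1.9, 0.2, 1.3]
grip_width: 0.0685
grasp_force: 0.0
```

>>> drive_tool(increments=[[[-23, -31, 0], [0, 0, 6.5], 1], [[-23, -31, 0], [0, 0, 6.5], 1], [[-23, -31, 0], [0, 0, 6.5], 1], [[-23, -31, 0], [0, 0, 6.5], 1], [[-23, -31, 0], [0, 0, 6.5], 1], [[-23, -31, 0], [0, 0, 6.5], 1], [[-23, -31, 0], [0, 0, 6.5], 1], [[-23, -31, 0], [0, 0, 6.5], 1]])

```text
clock: 13.48
eef_pos: [0.4504, -0.0684, 0.1129]
tool_rot: [-0.448, 0.894, -0.0, 0.0]
ft_force: [0.6, -0.5, -0.2]
grip_width: 0.0854
grasp_force: 0.0
```

>>> drive_tool(increments=[[[0, 0, 0], [0, 0, 0], 1], [[0, 0, 0], [0, 0, 0], 1]])

```text
clock: 13.65
eef_pos: [0.4507, -0.0686, 0.1131]
tool_rot: [-0.443, 0.896, -0.0, 0.0]
ft_force: [-0.4, 0.3, 0.7]
grip_width: 0.0852
grasp_force: 0.0
```

```bash
python3 - <<'E'
from fit import *
np.set_printoptions(precision=3,suppress=True)
A=camera('top');B=camera('side');o=get_obs();print(o['eef_pos']*1000,o['joint_pos'],o['tool_rot'])
x,y,z,w=o['tool_rot'];print('yaw',np.degrees(np.arctan2(y*y-x*x,2*x*y)))
s=near('elbow',B,(240,228));f=fit('elbow',[B],[s['region']],[452,-66,0],1);print(f.x,np.degrees(f.x[3]/50),f.fun)
m=B['image'].copy()
for r in (mask(B,'elbow',452,-66,0,np.radians(-36.6)),):
    cs,_=cv2.findContours(cv2.resize(r,(512,384),interpolation=cv2.INTER_NEAREST),0,2);cv2.drawContours(m,cs,-1,(255,0,0),1)
cv2.imwrite('pics/s3.png',cv2.resize(m[100:280,150:400],None,fx=3,fy=3)[:,:,::-1])
E
```

```text
[452.54  -67.112 113.21 ] [-0.147  0.247 -0.312  1.01   0.    -1.069] [-0.445  0.896 -0.     0.001]
yaw 142.82601597926777
[451.406 -70.956  10.849 -31.325] -35.896309686800684 0.07065609228550829
```

View pics/s3.png

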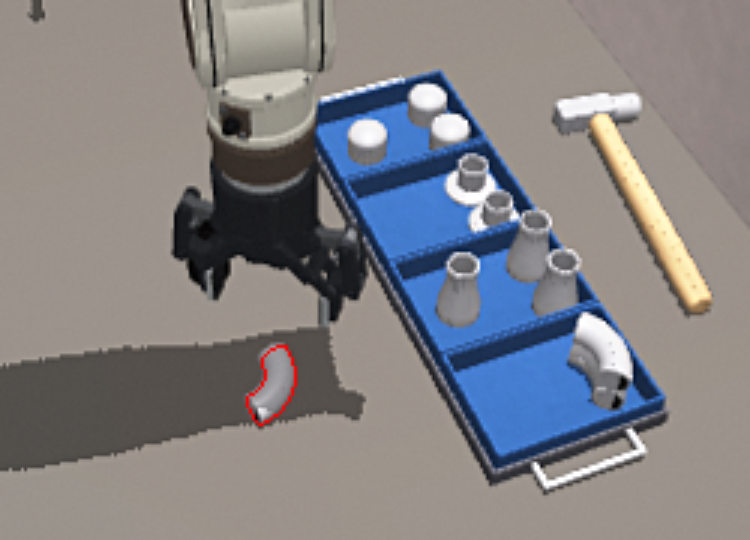

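The cap sits in its bin and the model outline matches the elbow. I'll descend and grip.

>>> drive_tool(increments=[[[0, 0, -38], [0, 0, 0], 1], [[0, 0, -38], [0, 0, 0], 1], [[0, 0, -22], [0, 0, 0], 1], [[0, 0, -10], [0, 0, 0], 1], [[0, 0, 0], [0, 0, 0], 0], [[0, 0, 0], [0, 0, 0], 0], [[0, 0, 0], [0, 0, 0], 0], [[0, 0, 0], [0, 0, 0], 0]])

```text
clock: 14.47
eef_pos: [0.4532, -0.0669, 0.0059]
tool_rot: [-0.446, 0.895, -0.001, 0.001]
ft_force: [-0.9, 0.7, 0.8]
grip_width: 0.0389
grasp_force: 0.0
```

>>> drive_tool(increments=[[[0, 0, 0], [0, 0, 0], 0], [[0, 0, 0], [0, 0, 0], 0], [[0, 0, 0], [0, 0, 0], 0], [[0, 0, 0], [0, 0, 0], 0]])

```text
clock: 14.8
eef_pos: [0.4533, -0.0672, 0.0063]
tool_rot: [-0.445, 0.895, -0.001, 0.002]
ft_force: [-0.3, 1.1, 6.5]
grip_width: 0.0267
grasp_force: 55.3
```

>>> drive_tool(increments=[[[0, 0, 10], [0, 0, 0], 0], [[0, 0, 35], [0, 0, 0], 0], [[0, 0, 40], [0, 0, 0], 0], [[24, -11, 0], [0, 0, -6.5], 0], [[24, -11, 0], [0, 0, -6.5], 0], [[24, -11, 0], [0, 0, -6.5], 0], [[24, -11, 0], [0, 0, -6.5], 0], [[24, -11, 0], [0, 0, -6.5], 0]])

```text
clock: 15.47
eef_pos: [0.5725, -0.1228, 0.0902]
tool_rot: [-0.174, 0.985, -0.0, 0.0]
ft_force: [0.0, -0.3, -0.9]
grip_width: 0.0269
grasp_force: 55.5
```

>>> drive_tool(increments=[[[24, -11, 0], [0, 0, -6.5], 0], [[24, -11, 0], [0, 0, -6.5], 0], [[20, -12, 0], [0, 0, -6.5], 0], [[0, 0, 0], [0, 0, 0], 0], [[0, 0, 0], [0, 0, 0], 0]])

```text
clock: 15.88
eef_pos: [0.6397, -0.1568, 0.0891]
tool_rot: [-0.008, 1.0, 0.0, -0.0]
ft_force: [-1.0, 0.2, 0.4]
grip_width: 0.0268
grasp_force: 55.6
```

```bash
python3 - <<'E'
from fit import *
B=camera('side');A=camera('top');print(get_obs()['eef_pos']*1000)
cv2.imwrite('pics/s4.png',np.hstack([cv2.resize(B['image'][90:290,250:400],None,fx=2.5,fy=2.5),cv2.resize(A['image'][100:300,220:370],None,fx=2.5,fy=2.5)])[:,:,::-1])
E
```

```text
[ 638.42321883 -155.84331535   89.37006039]
```

View pics/s4.png

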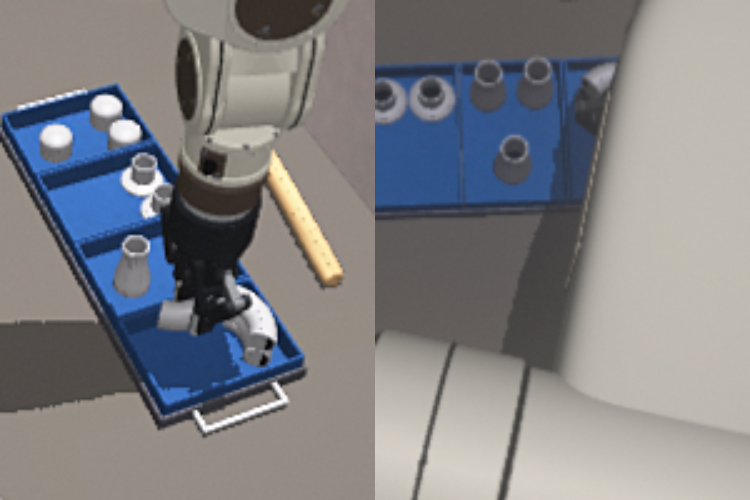

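The elbow is held level over its bin. I'll shift it slightly toward +x and lower it.

>>> drive_tool(increments=[[[4, 0, -25], [0, 0, 0], 0], [[0, 0, -25], [0, 0, 0], 0], [[0, 0, -15], [0, 0, 0], 0], [[0, 0, -8], [0, 0, 0], 0], [[0, 0, -3], [0, 0, 0], 0], [[0, 0, 0], [0, 0, 0], 0], [[0, 0, -2], [0, 0, 0], 0], [[0, 0, 0], [0, 0, 0], 0]])

```text
clock: 16.65
eef_pos: [0.6445, -0.1563, 0.0132]
tool_rot: [-0.008, 1.0, -0.0, 0.001]
ft_force: [-0.3, -0.9, -0.4]
grip_width: 0.0267
grasp_force: 55.6
```

>>> drive_tool(increments=[[[0, 0, -1.5], [0, 0, 0], 0], [[0, 0, 0], [0, 0, 0], 0], [[0, 0, 0], [0, 0, 0], 0]])

```text
clock: 16.9
eef_pos: [0.6447, -0.1564, 0.0124]
tool_rot: [-0.008, 1.0, -0.0, 0.001]
ft_force: [-2.2, -0.6, 6.1]
grip_width: 0.0269
grasp_force: 56.2
```

>>> drive_tool(increments=[[[0, 0, 1], [0, 0, 0], 0.6], [[0, 0, 0], [0, 0, 0], 0.6], [[0, 0, 0], [0, 0, 0], 0.6], [[0, 0, 5], [0, 0, 0], 0.6], [[0, 0, 25], [0, 0, 0], 0.6], [[0, 0, 35], [0, 0, 0], 0.6], [[0, 0, 38], [0, 0, 0], 0.6], [[0, 0, 0], [0, 0, 0], 1]])

```text
clock: 17.57
eef_pos: [0.6485, -0.1574, 0.1237]
tool_rot: [-0.008, 1.0, -0.002, 0.007]
ft_force: [1.6, -0.3, 1.9]
grip_width: 0.0621
grasp_force: 0.0
```

>>> drive_tool(increments=[[[-36, -12.5, 0], [0, 0, 0], 1], [[-36, -12.5, 0], [0, 0, 0], 1], [[-36, -12.5, 0], [0, 0, 0], 1], [[-36, -12.5, 0], [0, 0, 0], 1], [[-36, -12.5, 0], [0, 0, 0], 1], [[-36, -12.5, 0], [0, 0, 0], 1], [[-34, -14, 0], [0, 0, 0], 1], [[0, 0, 0], [0, 0, 0], 1]])

```text
clock: 18.23
eef_pos: [0.3872, -0.2458, 0.114]
tool_rot: [-0.005, 1.0, 0.0, -0.003]
ft_force: [-0.7, -0.1, -0.2]
grip_width: 0.0852
grasp_force: 0.0
```

>>> drive_tool(increments=[[[0, 0, 0], [0, 0, 0], 1], [[0, 0, 0], [0, 0, 0], 1]])

```text
clock: 18.4
eef_pos: [0.3944, -0.2457, 0.1149]
tool_rot: [-0.008, 1.0, -0.0, 0.001]
ft_force: [0.5, -1.1, -0.2]
grip_width: 0.0855
grasp_force: 0.0
```

```bash
python3 - <<'E'
from fit import *
np.set_printoptions(precision=1,suppress=True)
B=camera('side');A=camera('top');print(get_obs()['eef_pos']*1000)
s=near('ferrule',B,(245,296));f=fit('ferrule',[B],[s['region']],[394,-245,0]);print(s['bbox'],s['conf'],f.x,f.fun)
c=px(B,[[.3945,-.245,.0],[.3945,-.245,.032]]);print(c)
m=B['image'].copy();cs,_=cv2.findContours(cv2.resize(mask(B,'ferrule',394.5,-245,0,0),(512,384),interpolation=cv2.INTER_NEAREST),0,2);cv2.drawContours(m,cs,-1,(255,0,0),1)
cv2.imwrite('pics/s5.png',cv2.resize(m[110:340,180:400],None,fx=2.5,fy=2.5)[:,:,::-1])
E
```

```text
[ 395.  -245.2  114.6]
[234.0, 289.1, 255.9, 307.4] 0.7 [ 394.3 -243.6   -2.4] 0.14699792960662528
[[243.7 298. ]
 [243.3 291.7]]
```

View pics/s5.png

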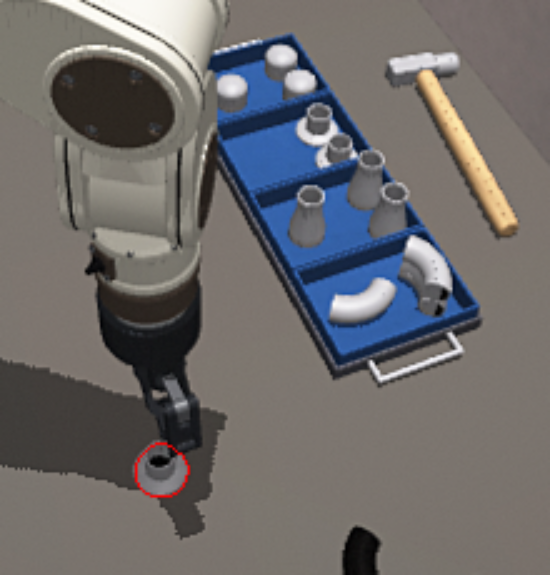

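The elbow lies flat in its bin and the ferrule model matches, with the gripper above it. I'll descend and grip the neck.

>>> drive_tool(increments=[[[0, 0, -38], [0, 0, 0], 1], [[0, 0, -35], [0, 0, 0], 1], [[0, 0, -20], [0, 0, 0], 1], [[0, 0, -9], [0, 0, 0], 1], [[0, 0, 0], [0, 0, 0], 0], [[0, 0, 0], [0, 0, 0], 0], [[0, 0, 0], [0, 0, 0], 0], [[0, 0, 0], [0, 0, 0], 0]])

```text
clock: 19.22
eef_pos: [0.3952, -0.246, 0.0138]
tool_rot: [-0.008, 1.0, -0.001, 0.001]
ft_force: [0.0, -0.1, -0.7]
grip_width: 0.0389
grasp_force: 0.0
```

>>> drive_tool(increments=[[[0, 0, 0], [0, 0, 0], 0], [[0, 0, 0], [0, 0, 0], 0], [[0, 0, 0], [0, 0, 0], 0], [[0, 0, 0], [0, 0, 0], 0]])

```text
clock: 19.55
eef_pos: [0.3951, -0.246, 0.014]
tool_rot: [-0.008, 1.0, -0.001, 0.002]
ft_force: [0.6, 0.2, 4.3]
grip_width: 0.0252
grasp_force: 58.7
```

>>> drive_tool(increments=[[[0, 0, 10], [0, 0, 0], 0], [[0, 0, 35], [0, 0, 0], 0], [[0, 0, 40], [0, 0, 0], 0], [[0, 0, 35], [0, 0, 0], 0], [[22, 28.5, 0], [0, 0, 0], 0], [[22, 28.5, 0], [0, 0, 0], 0], [[22, 28.5, 0], [0, 0, 0], 0], [[22, 28.5, 0], [0, 0, 0], 0]])

```text
clock: 20.22
eef_pos: [0.4826, -0.1304, 0.1336]
tool_rot: [-0.007, 1.0, -0.0, 0.001]
ft_force: [0.1, -0.4, -0.6]
grip_width: 0.026
grasp_force: 59.2
```

>>> drive_tool(increments=[[[22, 28.5, 0], [0, 0, 0], 0], [[22, 28.5, 0], [0, 0, 0], 0], [[22, 28.5, 0], [0, 0, 0], 0], [[22, 28.5, 0], [0, 0, 0], 0], [[22, 28.5, 0], [0, 0, 0], 0], [[22, 28.5, 0], [0, 0, 0], 0], [[23, 29, 0], [0, 0, 0], 0], [[0, 0, 0], [0, 0, 0], 0]])

```text
clock: 20.88
eef_pos: [0.6401, 0.0746, 0.1319]
tool_rot: [-0.011, 1.0, 0.001, 0.002]
ft_force: [0.4, 0.1, -0.8]
grip_width: 0.0257
grasp_force: 59.3
```

>>> drive_tool(increments=[[[0, 0, 0], [0, 0, 0], 0], [[0, 0, 0], [0, 0, 0], 0]])

```text
clock: 21.05
eef_pos: [0.6361, 0.0687, 0.1321]
tool_rot: [-0.008, 1.0, -0.0, -0.0]
ft_force: [0.5, -0.3, -0.7]
grip_width: 0.026
grasp_force: 59.3
```

>>> drive_tool(increments=[[[0, 0, -35], [0, 0, 0], 0], [[0, 0, -35], [0, 0, 0], 0], [[0, 0, -25], [0, 0, 0], 0], [[0, 0, -12], [0, 0, 0], 0], [[0, 0, -3], [0, 0, 0], 0], [[0, 0, 0], [0, 0, 0], 0], [[0, 0, -2], [0, 0, 0], 0], [[0, 0, 0], [0, 0, 0], 0]])

```text
clock: 21.72
eef_pos: [0.6381, 0.0686, 0.0222]
tool_rot: [-0.008, 1.0, 0.0, 0.002]
ft_force: [-0.1, -0.2, 0.4]
grip_width: 0.0259
grasp_force: 59.3
```

>>> drive_tool(increments=[[[0, 0, -1], [0, 0, 0], 0], [[0, 0, 0], [0, 0, 0], 0], [[0, 0, 0], [0, 0, 0], 0]])

```text
clock: 21.97
eef_pos: [0.6371, 0.0689, 0.0202]
tool_rot: [-0.008, 1.0, 0.0, 0.001]
ft_force: [0.4, 0.1, 0.8]
grip_width: 0.0258
grasp_force: 59.4
```

>>> drive_tool(increments=[[[0, 0, -1.5], [0, 0, 0], 0], [[0, 0, 0], [0, 0, 0], 0], [[0, 0, 0], [0, 0, 0], 0]])

```text
clock: 22.22
eef_pos: [0.6371, 0.0689, 0.0201]
tool_rot: [-0.008, 1.0, 0.0, 0.001]
ft_force: [-3.6, 0.1, 8.1]
grip_width: 0.0258
grasp_force: 60.3
```

>>> drive_tool(increments=[[[0, 0, 1], [0, 0, 0], 0.6], [[0, 0, 0], [0, 0, 0], 0.6], [[0, 0, 0], [0, 0, 0], 0.6], [[0, 0, 5], [0, 0, 0], 0.6], [[0, 0, 25], [0, 0, 0], 0.6], [[0, 0, 35], [0, 0, 0], 0.6], [[0, 0, 40], [0, 0, 0], 0.6], [[0, 0, 20], [0, 0, 0], 0.6]])

```text
clock: 22.88
eef_pos: [0.6385, 0.069, 0.1489]
tool_rot: [-0.008, 1.0, 0.0, 0.003]
ft_force: [1.0, -0.1, 1.5]
grip_width: 0.0515
grasp_force: 0.0
```

>>> drive_tool(increments=[[[-25, 28, 0], [0, 0, 0], 0.6], [[-25, 28, 0], [0, 0, 0], 0.6], [[-25, 28, 0], [0, 0, 0], 0.6], [[-25, 28, 0], [0, 0, 0], 0.6], [[-25, 28, 0], [0, 0, 0], 0.6], [[-25, 28, 0], [0, 0, 0], 0.6], [[-25, 28, 0], [0, 0, 0], 0.6], [[0, 0, 0], [0, 0, 0], 0.6]])

```text
clock: 23.55
eef_pos: [0.4571, 0.269, 0.144]
tool_rot: [-0.012, 1.0, 0.001, -0.001]
ft_force: [0.4, -0.2, 0.1]
grip_width: 0.0514
grasp_force: 0.0
```

>>> drive_tool(increments=[[[0, 0, 0], [0, 0, 0], 0.6], [[0, 0, 0], [0, 0, 0], 0.6]])

```text
clock: 23.72
eef_pos: [0.4618, 0.2649, 0.1441]
tool_rot: [-0.008, 1.0, -0.0, 0.0]
ft_force: [0.4, 1.0, -0.3]
grip_width: 0.0509
grasp_force: 0.0
```

```bash
python3 - <<'E'
from fit import *
B=camera('side');A=camera('top')
cv2.imwrite('pics/s6.png',np.hstack([cv2.resize(B['image'][110:360,170:400],None,fx=2,fy=2),cv2.resize(A['image'][95:270,260:435],None,fx=500/175,fy=500/175)[:,:340]])[:,:,::-1])
for q in('black_elbow','black_reducer'): print(q,*[[s['bbox'] for s in silhouettes(q,c)] for c in(A,B)])
E
```

```text
black_elbow [[401.2, 193.4, 428.0, 211.5]] [[316.2, 320.4, 337.2, 360.8]]
black_reducer [[218.9, 230.8, 231.7, 248.3]] [[208.6, 170.5, 226.5, 195.1]]
```

View pics/s6.png

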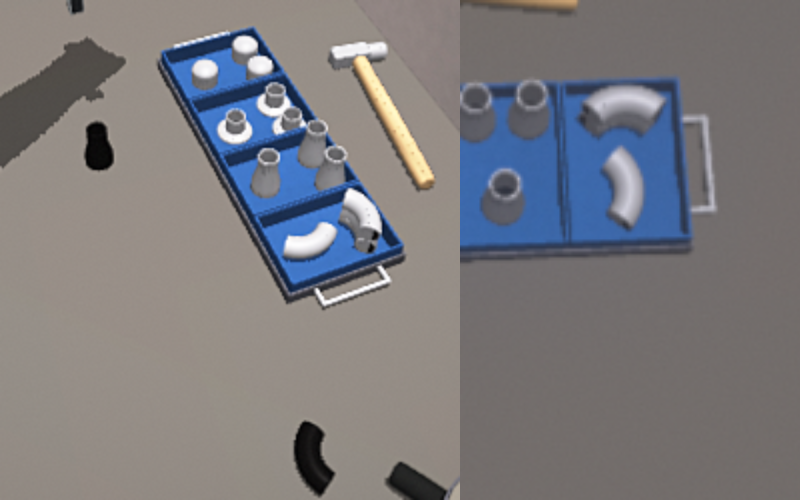

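All four fittings are on their bin floors, standing or lying as required. The black fittings haven't moved, so I'm handing the job in.

```bash
python3 -c "
from workcell import *
print(job_done())"
```

```text
the job is handed in; nothing more can be done
None
```

The elbow, reducer, ferrule and cap are each in their own bin, right way up; the last pictures showed both black fittings where they started, and I handed the job in at about 24 s of the 102 s (no verdict came back).

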